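# Gauge two furniture leg caps and sort them by fit

## Robot

A 6-joint arm with a two-finger parallel gripper is mounted at the origin on the work surface. World frame = base frame: x ahead of the robot, y to its left, z up, the work surface at z = 0. Lengths are in m, angles in rad, forces in N, time in s.
With the tool pointing down it reaches from about 0.325 to 0.9 m from the base axis. Payload 3.5 kg.
Tool frame: the origin (TCP) lies midway between the tips of the shut fingers; the grasp point (between the pads) lies 19 mm behind it (manip.grip_depth is the distance from the TCP to the grasp point, in m); z points along the fingers, x is the direction in which the jaws open and shut, and the axes are right-handed (so a half turn about z gives the same grasp; the last joint's range is limited). The gripper opens to 85 mm and grips with 20 to 120 N. Pads are 22 mm wide; open, the fingers measure 114 mm over their backs; the gripper's body (76 mm by 85 mm) begins 54 mm behind the grasp point. The pads swing forward as they close: fully open they stand 13 mm farther back than shut.
Start: joints at [1.036, 0.276, -0.026, 1.268, 0, 1.467], TCP at [0.262, 0.568, 0.231] pointing down, gripper open.
Joint ranges: [-3.12, 3.12], [-0.85, 1.88], [-1.08, 1.24], [-1.95, 2.15], [-1.57, 1.53], [-3.14, 3.14]. Speed limits (rad/s): [2.57, 2.57, 3.14, 3.14, 3.14, 3.14].

## Interface

Orientations are given as [roll, pitch, yaw] about the fixed x, y, z axes, in that order (R = Rz(yaw) Ry(pitch) Rx(roll)).
In Python, from rig import manip gives the robot as it stands.
- The arm moves only by the tool move_arm, never from a script. Its argument "series" is a list of rows, each a list of 5 numbers: the closure, from -1 (fully open) to 1 (shut), so that 0 is half open, then the shift along the world's x, y, z in m, then the turn about the world's z in rad. A call has 1 to 12 rows; each row shifts and turns the commanded pose from where the row before left it; what a row does not reach is not made up. A row lasts 1/10 s, in which the tool goes at most 50 mm and 8.59 degrees, less where a joint would pass 70% of its speed; a pose out of reach is approached as far as the arm can. A call with a gripper value outside its range is refused whole. The fingers move at their own pace and stop on an object; "grip_force" is the grip in N (left out, the last holds). Time passes only in rows, so rows that do not move let the fingers close. It gives the time, the measured TCP pose, the force and the opening at its end, in the units of the state.
- manip.get_state(): the state, without advancing time (a new reading comes with each control period).
- manip.capture(name): name is "side" or "top"; returns a dict with "img" (420x560x3 uint8, blue, green, red), "range_z" (420x560 float32, m along the optical axis (not along the pixel's ray), 0 where there is no reading), "fx", "fy", "cx", "cy" (pixels), "R" (3x3) and "t" (3): a world point X has camera coordinates R X + t. Camera axes: x right, y down, z forward; pixel columns grow to the right and rows downward; lengths in m; the calibration is good to about 2 mm. A picture is of the moment at which its call begins.
- manip.sign_off(): hands the job in, once; it reports no verdict.
The state is a dict: "t": time; "qpos": joint angles; "dq": joint speeds; "joint_efforts": joint torques, N m; "position": TCP position; "tool_rot": TCP orientation; "ft_force": force on the tool from outside, world axes, zero at the start; "wrist_torque": the same for the moment, N m; "grip_width": finger opening in m.
Only numpy, scipy, OpenCV 4.12 (cv2) and the standard library are available. Lean on these libraries where they do the work, as an engineer would, in place of code of your own. Each camera call takes 0.05 s, during which the arm holds its last target.

## Task

Two white leg caps that look alike from outside stand in the tipped cardboard carton. Slide one mouth-down onto the stepped gauge pin as far as it goes and put it away by the result, then do the same with the other: a cap that stops on the pin's shoulder is right and is stood upright in the empty bay of the foam tray; one that runs on over the thick part down to the base collar is too wide and goes into the slatted crate. Leave the other things on the bench where they are.

Things in the scene. Friction and masses are not known exactly. Their poses are not given: they have to be found in the camera images.
- cap_a: one of the two caps to gauge; its bore is not known beforehand. White sleeve 52 mm across, 100 mm long, closed at one end by a grey rubber tread disc 58 mm across, 8 mm thick; bore 90 mm deep, 36 mm (right) or 44 mm (too wide) across; about 0.11 kg. Origin: centre of the open mouth; z runs along the sleeve to the tread. Starts mouth-down in the carton, leaning with it
- cap_b: the other of the two caps to gauge; its bore is not known beforehand. White sleeve 52 mm across, 100 mm long, closed at one end by a grey rubber tread disc 58 mm across, 8 mm thick; bore 90 mm deep, 36 mm (right) or 44 mm (too wide) across; about 0.11 kg. Origin: centre of the open mouth; z runs along the sleeve to the tread. Starts mouth-down in the carton, leaning with it
- cap_a_top (a point): centre of the outer face of cap_a's tread, 100 mm from the mouth, same axes as the cap. In the carton the two caps stand about 120 mm apart along the lane, treads about 8 mm below the carton's rim
- cap_b_top (a point): the same of cap_b
- carton: open cardboard carton, fixed, 152 mm deep (front to back) x 290 mm wide x 112 mm tall outside, walls 4 mm, tipped 22 degrees (0.384 rad) by a low stand so that its mouth leans to its -x side, towards the robot. Origin on the bench under its middle; x and y level, y along the width, z up. Rim heights above the bench: front 118 mm, rear 175 mm
- carton_lane (a point): middle of the floor of the carton's rear (+x) lane, where both caps stand; axes as the carton. A divider along y, 80 mm tall, halves the carton into a front and a rear lane, each 70 mm wide and 282 mm long
- gauge: stepped steel gauge pin on a round grey base 110 mm across, fixed; origin under its centre, z up along the pin. From below: base to z = 14 mm, collar 68 mm across to 22 mm, thick part 40 mm across to 56 mm, bevelled shoulder to 60 mm, thin part 32 mm across to 90 mm, tapered nose to 102 mm (20 mm across at the tip)
- gauge_seat (a point): on the pin's axis at the top of the base collar (22 mm): the mouth of a too wide cap comes to rest here
- gauge_shoulder (a point): on the pin's axis at mid height of the shoulder (58 mm): the mouth of a right cap comes to rest here, 36 mm higher than a too wide one. A too wide cap that is held more than 2 mm off centre can catch here too; centred or let go, it drops on
- gauge_tip (a point): on the pin's axis at the top of its nose, 102 mm above the bench
- tray: white foam packing tray, fixed, 156 (x) x 276 (y) x 50 mm, walls 16 mm, floor 14 mm above the bench, divided into two bays of 124 x 114 mm by a foam wall 40 mm high; origin under its centre on the bench; the -y bay holds two packed caps, the +y bay is empty
- tray_bay (a point): centre of the floor of the tray's empty bay, 14 mm above the bench, 65 mm to +y of the tray's origin; axes as the tray
- crate: open slatted orange plastic crate, fixed, 160 (x) x 225 (y) x 85 mm, walls and floor 6 mm, empty; origin under its centre on the bench. Crate and tray may stand in each other's places
- calliper: digital calliper lying on the bench, 215 mm long; origin under the middle of its beam; a bystander
- tape_roll: loose roll of brown tape lying flat, 104 mm across, 48 mm high; origin under its centre; a bystander
- mug: white mug, 82 mm across, 90 mm high; origin under its centre; a bystander
- small_box: small white packet with a strip of tape, 110 x 75 x 40 mm; origin under its centre; a bystander
- offcut: offcut of steel leg tube, 32 mm thick and 120 mm long, lying in the front lane of the carton along the lane; origin at its centre; a bystander
- packed_0: leg cap already packed, standing in the full bay of the foam tray (outside as the caps to be gauged); origin under its centre; a bystander
- packed_1: the other packed leg cap in the full bay, as packed_0; a bystander

How it is judged:
By the outcome, as a careful person would: the job done as asked, in the order asked, and still so for the second after the job is handed in, with the robot touching nothing.
It also fails if it takes over 72 s, if anything falls off the work surface, if the arm or the gripper's body presses on something with over 40 N, if the wrist force passes 120 N, or if a joint passes its speed limit or range.

## Working session

There is one attempt and no reset: what is moved stays moved. The work goes in short steps, Python scripts to look and compute and a tool call to move; the robot and the scene stay as the last step left them, time stands still between calls to the robot, and variables do not carry over. Pictures are saved under pics/ and viewed, and the job is handed in when it is done.

Besides the shell and the picture viewer there is one more tool, called as name(argument=value, ...), one argument or row to a line, values as JSON. move_arm: Moves the arm, as the interface text tells. Its arguments: {"type":"object","properties":{"series":{"type":"array"},"grip_force":{"type":"number"}},"required":["series"]}

```bash
ls; mkdir -p pics; python3 - <<'E'
from rig import manip
import cv2,pickle
s=manip.get_state(); print({k:s[k] for k in('t','position','tool_rot','grip_width','ft_force')}, manip.grip_depth)
for n in('side','top'):
    c=manip.capture(n); cv2.imwrite(f'pics/{n}0.png',c['img']); pickle.dump(c,open(f'{n}0.pkl','wb')); print(n,c['fx'],c['cx'],c['cy'],c['R'],c['t'])
E
```

```text
pics
{'t': 0.0, 'position': array([0.2611852 , 0.56695533, 0.23014488]), 'tool_rot': array([-3.14138064e+00,  2.24141782e-03,  1.13899933e+00]), 'grip_width': 0.08521668584666874, 'ft_force': array([-0.49400908,  0.06815393, -0.17194689])} 0.0187
side 499.8141007249811 287.80428518326335 206.01243379060418 [[-0.93281392 -0.3602043   0.01053808]
 [-0.27445812  0.69120075 -0.66851647]
 [ 0.23351858 -0.62649373 -0.74362267]] [0.48076533 0.17862228 1.73354034]
top 480.43166677339934 278.4922350215781 212.61245880610537 [[-0.01044579 -0.99978646  0.01783006]
 [-0.99575003  0.00876863 -0.09167873]
 [ 0.09150281 -0.01871194 -0.995629  ]] [0.06067776 0.50879692 1.53671811]
```

View pics/side0.png

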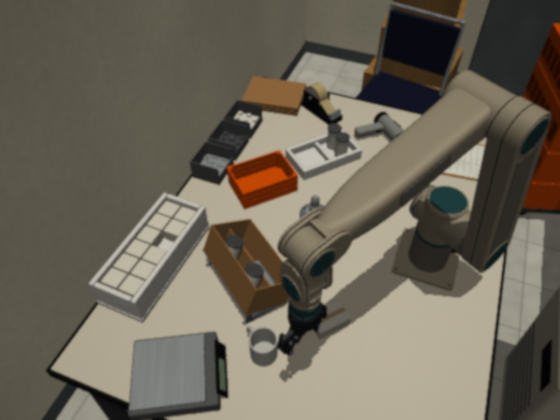

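View pics/top0.png

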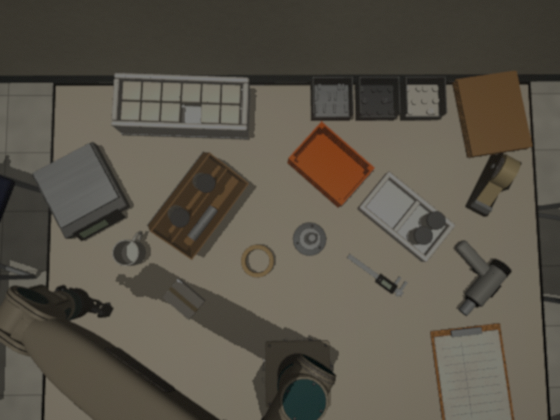

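The top view shows the carton around (200,205), with tread discs at (180,216) and (204,181). The gauge is at (312,238), the crate at (330,164), and the tray at (406,216) with its empty bay to the upper left. Next I'll measure these.

```bash
cat > h.py <<'E'
import numpy as np,cv2,pickle
def world(c):
    z=c['range_z'].astype(float); v,u=np.mgrid[:z.shape[0],:z.shape[1]]
    P=np.stack([(u-c['cx'])/c['fx']*z,(v-c['cy'])/c['fy']*z,z],-1)
    W=(P-c['t'])@c['R']; W[z<=0]=np.nan; return W
def ray(c,u,v,h):
    d=c['R'].T@np.array([(u-c['cx'])/c['fx'],(v-c['cy'])/c['fy'],1]); o=-c['R'].T@c['t']
    return o+d*(h-o[2])/d[2]
def proj(c,X):
    p=c['R']@np.asarray(X,float)+c['t']; return c['fx']*p[0]/p[2]+c['cx'],c['fy']*p[1]/p[2]+c['cy']
E
python3 - <<'E'
from h import *
c=pickle.load(open('top0.pkl','rb')); W=world(c)
np.set_printoptions(precision=3,suppress=True)
for n,(u,v) in dict(c1=(180,216),c2=(204,181),tip=(312,238),base=(300,250),bayE=(389,201),pk1=(422,236),pk2=(436,220),crate=(330,164),bench=(300,300)).items(): print(n,W[v,u],c['img'][v,u])
im=c['img']; 
a=cv2.resize(im[140:270,140:260],None,fx=4,fy=4,interpolation=cv2.INTER_CUBIC); b=cv2.resize(im[110:270,280:460],None,fx=3,fy=3,interpolation=cv2.INTER_CUBIC)
g=lambda x:np.clip(x.astype(float)*2,0,255).astype(np.uint8)
cv2.imwrite('pics/za.png',g(a)); cv2.imwrite('pics/zb.png',g(b))
s=pickle.load(open('side0.pkl','rb')); cv2.imwrite('pics/zs.png',g(cv2.resize(s['img'][110:330,190:380],None,fx=3,fy=2.7,interpolation=cv2.INTER_CUBIC)))
E
```

```text
c1 [0.49  0.351 0.15 ] [46 50 51]
c2 [0.594 0.279 0.155] [47 50 52]
tip [ 0.423 -0.045  0.1  ] [102 106 107]
base [ 0.388 -0.012  0.022] [78 81 80]
bayE [ 0.545 -0.308  0.012] [121 125 126]
pk1 [ 0.425 -0.38   0.115] [55 59 58]
pk2 [ 0.474 -0.425  0.115] [54 57 59]
crate [ 0.673 -0.118 -0.001] [ 24  63 127]
bench [ 0.227 -0.011  0.003] [ 98 112 119]
```

View pics/za.png

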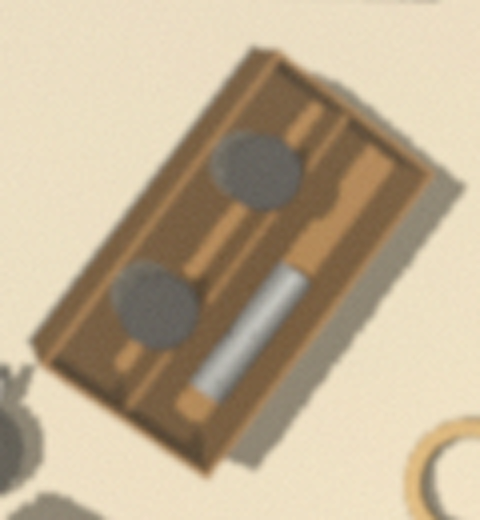

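View pics/zb.png

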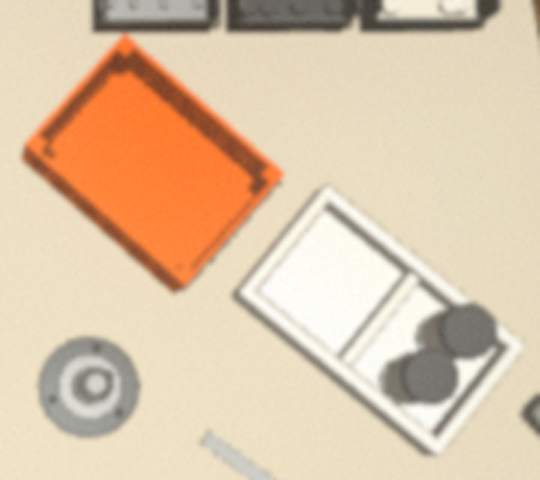

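View pics/zs.png

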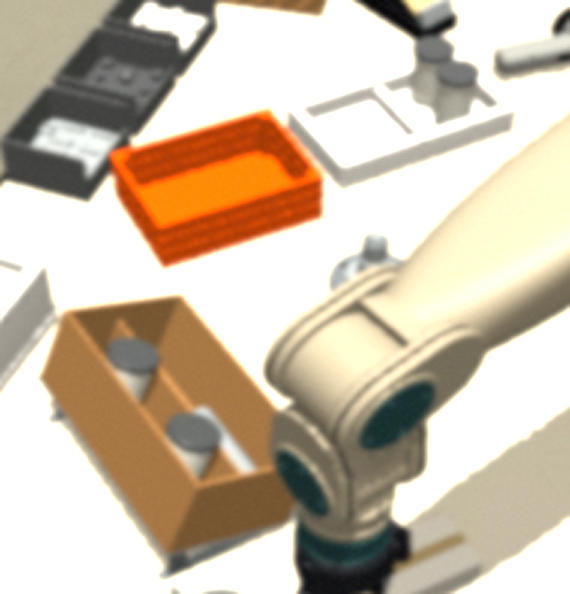

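```bash
python3 - <<'E'
from h import *
np.set_printoptions(precision=4,suppress=True)
c=pickle.load(open('top0.pkl','rb')); W=world(c); im=c['img'].astype(int); S=im.max(-1)-im.min(-1)
print('--treads')
for u0,v0 in((179,216),(204,183)):
    vv,uu=np.mgrid[:420,:560]; m=(S<14)&(W[...,2]>.13)&(W[...,2]<.175)&(np.hypot(uu-u0,vv-v0)<16)
    m=cv2.morphologyEx(m.astype(np.uint8),cv2.MORPH_OPEN,np.ones((3,3)))>0
    P=W[m]; A=np.c_[P[:,:2],np.ones(len(P))]
    co=np.linalg.lstsq(A,P[:,2],rcond=None)[0]; n=np.r_[-co[:2],1];n/=np.linalg.norm(n)
    (mx,my),r=cv2.minEnclosingCircle(np.argwhere(m)[:,::-1].astype(np.float32))
    print(m.sum(),'mean',P.mean(0),'n',n,np.degrees(np.arccos(n[2])),'az',np.arctan2(n[1],n[0]),'circ',mx,my,r,'ray',ray(c,mx,my,.153), P.min(0),P.max(0))
print('--pin')
vv,uu=np.mgrid[:420,:560]
near=np.hypot(uu-311,vv-239)<25
for lo,hi in((.008,.018),(.095,.11),(.07,.11)):
    m=near&(W[...,2]>lo)&(W[...,2]<hi); P=W[m]; (cx,cy),r=cv2.minEnclosingCircle(P[:,:2].astype(np.float32)); print(lo,m.sum(),P.mean(0),cx,cy,r)
print('--packed')
for u0,v0 in((424,236),(436,220)):
    m=(np.hypot(uu-u0,vv-v0)<14)&(W[...,2]>.105)&(W[...,2]<.125);P=W[m];(cx,cy),r=cv2.minEnclosingCircle(P[:,:2].astype(np.float32));print(P.mean(0),cx,cy,r)
print('--tray rim/crate rim/carton')
m=(W[...,2]>.042)&(W[...,2]<.058)&(uu>350)&(uu<460)&(vv>165)&(vv<265)&(S<25)
P=W[m]; r=cv2.minAreaRect(P[:,:2].astype(np.float32)); print('tray',r)
m=(W[...,2]>.06)&(W[...,2]<.095)&(S>50)&(uu>280)&(uu<380)&(vv<210)&(vv>115)
P=W[m]; print('crate',cv2.minAreaRect(P[:,:2].astype(np.float32)))
m=(W[...,2]>.03)&(uu>140)&(uu<260)&(vv>145)&(vv<262)&(S>20)
P=W[m]; print('carton',cv2.minAreaRect(P[:,:2].astype(np.float32)),P[:,2].max())
np.save('cart.npy',P)
E
```

```text
--treads
289 mean [0.4871 0.3523 0.1496] n [-0.189  -0.2456  0.9508] 18.05533519493102 az -2.2266549460926903 circ 179.37442016601562 216.88604736328125 9.808716773986816 ray [0.4873 0.3518 0.153 ] [0.4606 0.3248 0.1302] [0.5162 0.3831 0.1638]
276 mean [0.5897 0.2768 0.1493] n [-0.1705 -0.2426  0.955 ] 17.249194406922314 az -2.1833104201743128 circ 205.0 182.5 9.708344459533691 ray [0.5895 0.2765 0.153 ] [0.5647 0.2505 0.1337] [0.6156 0.3062 0.1643]
--pin
0.008 481 [ 0.4245 -0.0432  0.0133] 0.4224601686000824 -0.05545972287654877 0.07783300429582596
0.095 55 [ 0.425  -0.0429  0.1012] 0.4250432252883911 -0.04349176585674286 0.013685331679880619
0.07 87 [ 0.4246 -0.0423  0.0968] 0.4252311587333679 -0.04341588914394379 0.01600123755633831
--packed
[ 0.4309 -0.3862  0.114 ] 0.4327511489391327 -0.39090967178344727 0.03676048293709755
[ 0.4716 -0.4229  0.114 ] 0.46927595138549805 -0.42215004563331604 0.03769828379154205
--tray rim/crate rim/carton
tray ((0.4736197888851166, -0.3790706694126129), (0.337485134601593, 0.1573689877986908), 49.81739807128906)
crate ((0.661065399646759, -0.11000429093837738), (0.2253831923007965, 0.16229410469532013), 47.8448486328125)
carton ((0.48826098442077637, 0.2495584487915039), (0.3205093443393707, 0.2903922200202942), 53.608280181884766) 0.18094122722049072
```

move_arm(
  series=[
    [-1, 0.023, -0.021, 0.002, 0.137],
    [-1, 0.023, -0.021, 0.002, 0.137],
    [-1, 0.023, -0.021, 0, 0.137],
    [-1, 0.023, -0.021, 0, 0.137],
    [-1, 0.023, -0.021, 0, 0.137],
    [-1, 0.023, -0.021, 0, 0.137],
    [-1, 0.023, -0.021, 0, 0.137],
    [-1, 0.023, -0.021, 0, 0.137],
    [-1, 0.023, -0.021, 0, 0.137],
    [-1, 0.023, -0.02, 0, 0.135],
    [-1, 0, 0, 0, 0],
    [-1, 0, 0, 0, 0],
  ],
  grip_force=40,
)

```text
t: 1.3
position: [0.4915, 0.3581, 0.2347]
tool_rot: [-3.141, -0.001, 2.504]
ft_force: [-0.7, -0.4, -0.0]
grip_width: 0.086
```

move_arm(
  series=[
    [-1, 0.0, 0.001, -0.04, 0.003],
    [-1, 0, 0, -0.04, 0],
    [-1, 0, 0, -0.03, 0],
    [-1, 0, 0, -0.018, 0],
    [-1, 0, 0, 0, 0],
  ],
)

```text
t: 1.8
position: [0.4881, 0.3588, 0.1038]
tool_rot: [-3.135, -0.003, 2.51]
ft_force: [-1.5, -0.2, -0.1]
grip_width: 0.0855
```

```bash
cat > look.py <<'E'
import sys; from h import *; from rig import manip
tag=sys.argv[1]
for n in sys.argv[2:]:
    p=n.split(':'); c=manip.capture(p[0]); pickle.dump(c,open(f'{p[0]}_{tag}.pkl','wb'))
    u0,u1,v0,v1=map(int,p[1].split(',')); a=c['img'][v0:v1,u0:u1]; f=min(700/(u1-u0),560/(v1-v0))
    a=cv2.resize(a,None,fx=f,fy=f,interpolation=cv2.INTER_CUBIC); a=np.clip(a.astype(float)*1.8,0,255).astype(np.uint8)
    cv2.imwrite(f'pics/{p[0]}_{tag}.png',a); print(f)
E
python3 look.py a side:190,350,180,340
```

```text
3.5
```

View pics/side_a.png

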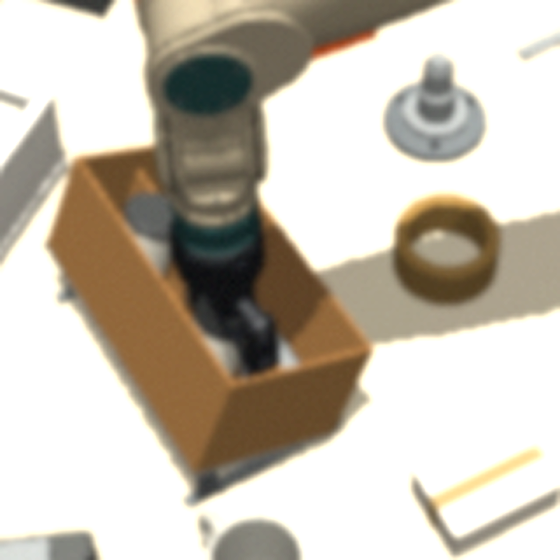

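The open fingers straddle the near cap, with one finger visible at (255,330) in the crop and no contact. Closing now.

move_arm(
  series=[
    [1, 0, 0, 0, 0],
    [1, 0, 0, 0, 0],
    [1, 0, 0, 0, 0],
    [1, 0, 0, 0, 0],
    [1, 0, 0, 0, 0],
    [1, 0, 0, 0, 0],
  ],
  grip_force=40,
)

```text
t: 2.45
position: [0.4926, 0.3607, 0.1095]
tool_rot: [3.138, 0.0, 2.51]
ft_force: [-0.5, -0.4, 5.9]
grip_width: 0.0565
```

move_arm(
  series=[
    [1, 0, 0, 0, 0],
    [1, 0, 0, 0, 0],
    [1, 0, 0, 0, 0],
    [1, 0, 0, 0, 0],
  ],
  grip_force=40,
)

```text
t: 2.85
position: [0.4927, 0.3607, 0.1095]
tool_rot: [3.138, 0.001, 2.51]
ft_force: [-1.1, 0.8, 5.2]
grip_width: 0.0563
```

```bash
python3 look.py b side:220,290,240,300; python3 -c "
from rig import manip
for i in range(3):
  s=manip.get_state();print(s['t'],s['position'],s['ft_force'],s['wrist_torque'])"
```

```text
9.333333333333334
2.9 [0.49265425 0.36068054 0.10949316] [-0.77722101  0.04276552  5.42190166] [0.13477947 0.37332826 0.04757497]
2.9 [0.49265425 0.36068054 0.10949316] [-0.77722101  0.04276552  5.42190166] [0.13477947 0.37332826 0.04757497]
2.9 [0.49265425 0.36068054 0.10949316] [-0.77722101  0.04276552  5.42190166] [0.13477947 0.37332826 0.04757497]
```

View pics/side_b.png

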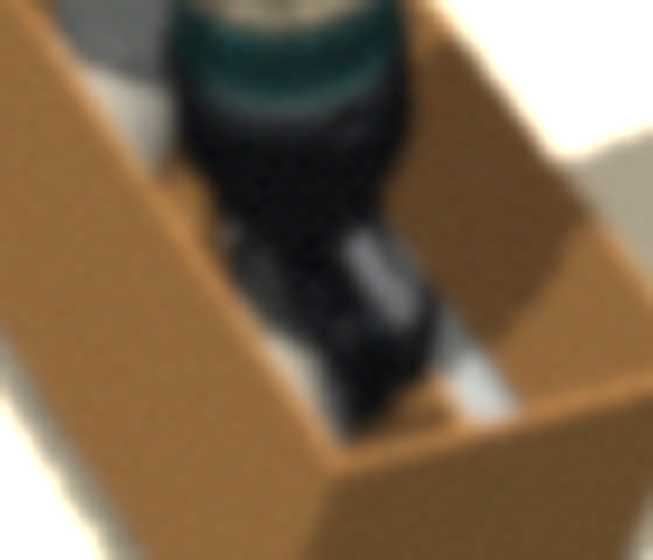

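move_arm(
  series=[
    [-1, 0, 0, 0, 0],
    [-1, 0, 0, 0, 0],
    [-1, 0.001, 0.001, -0.004, 0],
    [-1, 0, 0, 0, 0],
    [1, 0, 0, 0, 0],
    [1, 0, 0, 0, 0],
    [1, 0, 0, 0, 0],
    [1, 0, 0, 0, 0],
    [1, 0, 0, 0, 0],
    [1, 0, 0, 0, 0],
  ],
  grip_force=40,
)

```text
t: 3.9
position: [0.4925, 0.3606, 0.1037]
tool_rot: [3.141, -0.0, 2.51]
ft_force: [-1.1, -1.7, 4.1]
grip_width: 0.055
```

move_arm(
  series=[
    [1, -0.002, -0.003, 0.009, 0],
    [1, -0.004, -0.006, 0.018, 0],
    [1, -0.004, -0.006, 0.018, 0],
    [1, 0, 0, 0, 0],
  ],
  grip_force=50,
)

```text
t: 4.3
position: [0.4838, 0.3459, 0.1508]
tool_rot: [3.138, 0.002, 2.51]
ft_force: [0.0, -0.5, -0.9]
grip_width: 0.0539
```

```bash
python3 look.py c side:200,310,200,300 top:140,260,140,260
```

```text
5.6
4.666666666666667
```

View pics/side_c.png

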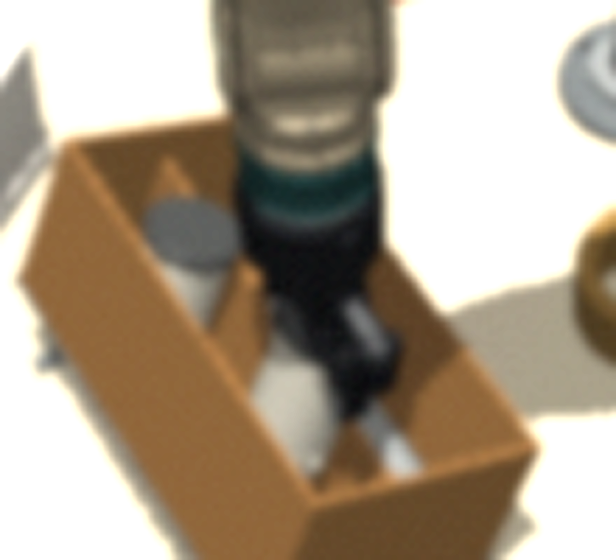

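The cap is off the floor and the jaws hold it (sleeve visible at (295,400)), and the wrist reads about 1 N for its weight. It still leans, so I need the rear rim's position to right it against.

```bash
python3 - <<'E'
from h import *
np.set_printoptions(precision=4,suppress=True)
P=np.load('cart.npy'); x=np.array([.593,.805,0]);y=np.array([-.805,.593,0])
r=P[P[:,2]>.168]; print('rear rim xc',np.percentile(r@x,[5,50,95]),'z',np.percentile(r[:,2],[50,95]),'yc',(r@y).min(),(r@y).max())
print('c1 top',np.array([.4871,.3523])@x[:2],np.array([.4871,.3523])@y[:2],'tcp',np.array([.4838,.3459])@x[:2],np.array([.4838,.3459])@y[:2])
E
```

```text
rear rim xc [0.6057 0.611  0.6147] z [0.1739 0.1787] yc -0.3898834262783109 -0.10089301648180928
c1 top 0.5724518 -0.18320160000000002 tcp 0.5653429 -0.18434030000000007
```

move_arm(
  series=[
    [1, -0.004, -0.005, 0.016, 0],
    [1, -0.004, -0.005, 0.016, 0],
    [1, -0.003, -0.005, 0.015, 0],
    [1, 0, 0, 0, 0],
    [1, 0.005, 0.006, 0, 0],
    [1, 0.005, 0.006, 0, 0],
    [1, 0.004, 0.006, 0, 0],
    [1, 0.003, 0.005, 0, 0],
    [1, 0.003, 0.004, 0, 0],
    [1, 0.002, 0.003, 0, 0],
    [1, 0, 0, 0, 0],
  ],
)

```text
t: 5.5
position: [0.4933, 0.3607, 0.1947]
tool_rot: [-3.14, -0.0, 2.51]
ft_force: [-0.7, -1.6, -2.9]
grip_width: 0.0542
```

```bash
python3 look.py d side:200,310,200,300
```

```text
5.6
```

View pics/side_d.png

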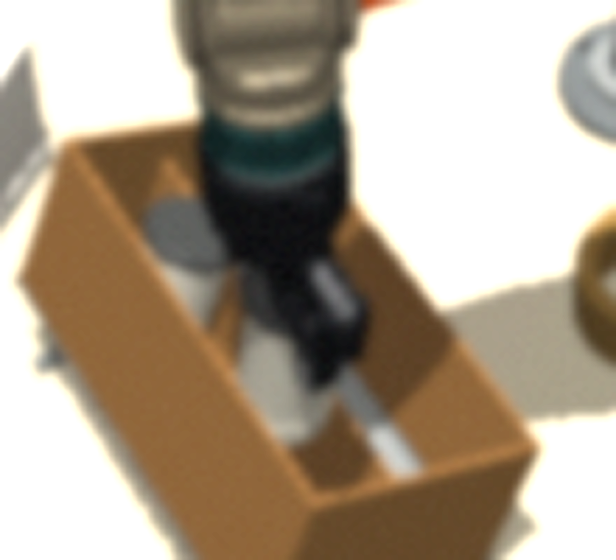

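move_arm(
  series=[
    [1, 0.001, 0.002, 0.0, 0],
    [1, 0, 0, 0.02, 0],
    [1, 0, 0, 0.025, 0],
    [1, 0, 0, 0.025, 0],
    [1, -0.02, -0.03, 0.02, 0],
    [1, -0.02, -0.03, 0.0, 0],
    [1, 0, 0, 0, 0],
    [1, 0, 0, 0, 0],
  ],
)

```text
t: 6.35
position: [0.455, 0.3029, 0.2861]
tool_rot: [3.138, 0.001, 2.509]
ft_force: [-0.1, 0.3, -1.5]
grip_width: 0.0534
```

```bash
python3 look.py e side:220,330,170,270
```

```text
5.6
```

View pics/side_e.png

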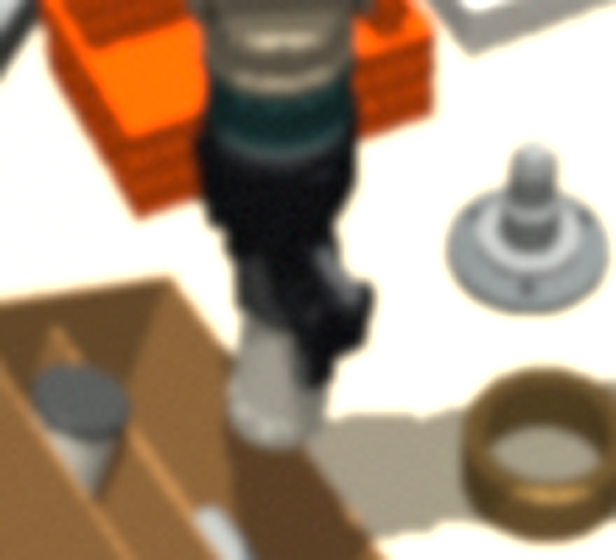

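```bash
python3 - <<'E'
from h import *
np.set_printoptions(precision=4,suppress=True)
c=pickle.load(open('side_e.pkl','rb'));W=world(c)
x=np.array([.593,.805,0]);y=np.array([-.805,.593,0])
T=np.array([.455,.3029,.2861])
f=lambda p:((p[0]-220)*5.6,(p[1]-170)*5.6)
for z in(.325,.31,.24,.23): print(z,f(proj(c,[.455,.3029,z])))
# depth rows
D=W-T; m=(np.hypot(D[...,0],D[...,1])<.045)&(W[...,2]<.285)&(W[...,2]>.215)&(c['img'].min(-1)>55)
P=W[m]-T; Q=np.c_[P@x,P@y,P[:,2]]
from scipy.optimize import least_squares
def res(p):
    a=np.array([p[2],p[3],1.]);a/=np.linalg.norm(a); d=Q-[p[0],p[1],-.04]; return np.linalg.norm(d-np.outer(d@a,a),axis=1)-.026
r=least_squares(res,[0,0,0,0],loss='soft_l1',f_scale=.002); print(m.sum(),r.x,'tilt deg xc,yc',np.degrees(np.arctan(r.x[2:])),np.abs(r.fun).mean())
for lo in np.arange(-.07,-.0,.01):
    s=(Q[:,2]>lo)&(Q[:,2]<lo+.01); print(round(lo,3),s.sum(),Q[s].mean(0) if s.any() else '')
E
```

```text
0.325 (np.float64(281.63351925755416), np.float64(292.77360634239466))
0.31 (np.float64(282.0924662437277), np.float64(311.83030561947936))
0.24 (np.float64(284.14222393700084), np.float64(396.94169566749923))
0.23 (np.float64(284.4232682099425), np.float64(408.61140122030514))
175 [ 0.004  -0.0017 -0.1258  0.0564] tilt deg xc,yc [-7.1728  3.2268] 0.0012593271585483684
-0.07 0 
-0.06 6 [ 0.0101  0.0189 -0.0524]
-0.05 31 [ 0.0127  0.0184 -0.045 ]
-0.04 46 [ 0.0157  0.0151 -0.0354]
-0.03 38 [ 0.0164  0.0126 -0.025 ]
-0.02 26 [ 0.0174  0.0164 -0.0157]
-0.01 28 [ 0.0203  0.0117 -0.0059]
0.0 0
```

The cap still leans about 7° (mouth towards the carton's rear), so I'll give it a second, deeper push against the rim.

move_arm(
  series=[
    [1, 0.014, 0.02, 0, 0],
    [1, 0.014, 0.019, 0, 0],
    [1, 0, 0, -0.04, 0],
    [1, 0, 0, -0.04, 0],
    [1, 0, 0, -0.006, 0],
    [1, 0.006, 0.008, 0, 0],
    [1, 0.005, 0.007, 0, 0],
    [1, 0.004, 0.005, 0, 0],
    [1, 0.002, 0.003, 0, 0],
    [1, 0.001, 0.001, 0, 0],
    [1, 0, 0, 0, 0],
  ],
)

```text
t: 7.5
position: [0.5, 0.3642, 0.2011]
tool_rot: [-3.137, 0.001, 2.51]
ft_force: [-5.0, -5.3, -0.0]
grip_width: 0.0536
```

move_arm(
  series=[
    [1, -0.006, -0.008, 0.0, 0],
    [1, 0, 0, 0.03, 0],
    [1, 0, 0, 0.04, 0],
    [1, -0.02, -0.03, 0.02, 0],
    [1, -0.02, -0.03, 0.0, 0],
    [1, 0, 0, 0, 0],
    [1, 0, 0, 0, 0],
  ],
)

```text
t: 8.2
position: [0.4553, 0.2979, 0.2912]
tool_rot: [3.137, 0.002, 2.509]
ft_force: [-0.4, 0.4, -0.5]
grip_width: 0.0534
```

```bash
cat > tilt.py <<'E'
import sys
from h import *; from rig import manip
from scipy.optimize import least_squares
np.set_printoptions(precision=4,suppress=True)
n=sys.argv[1]
T=manip.get_state()['position']
c=pickle.load(open(n,'rb'));W=world(c)
x=np.array([.593,.805,0]);y=np.array([-.805,.593,0])
D=W-T; m=(np.hypot(D[...,0],D[...,1])<.045)&(D[...,2]<0)&(D[...,2]>-.07)&(c['img'].min(-1)>55)
P=W[m]-T; Q=np.c_[P@x,P@y,P[:,2]]
def res(p):
    a=np.array([p[2],p[3],1.]);a/=np.linalg.norm(a); d=Q-[p[0],p[1],-.04]; return np.linalg.norm(d-np.outer(d@a,a),axis=1)-.026
r=least_squares(res,[0,0,0,0],loss='soft_l1',f_scale=.002); print('T',T,m.sum(),'axis at z-40mm (xc,yc)',r.x[:2],'tilt deg',np.degrees(np.arctan(r.x[2:])),np.abs(r.fun).mean(),'zmin',np.percentile(Q[:,2],[0,3]))
E
python3 look.py f side:220,330,170,270; python3 tilt.py side_f.pkl
```

```text
5.6
T [0.4556 0.2983 0.2907] 171 axis at z-40mm (xc,yc) [-0.0002 -0.0017] tilt deg [-4.9889  2.634 ] 0.0012251512437738811 zmin [-0.0558 -0.0531]
```

View pics/side_f.png

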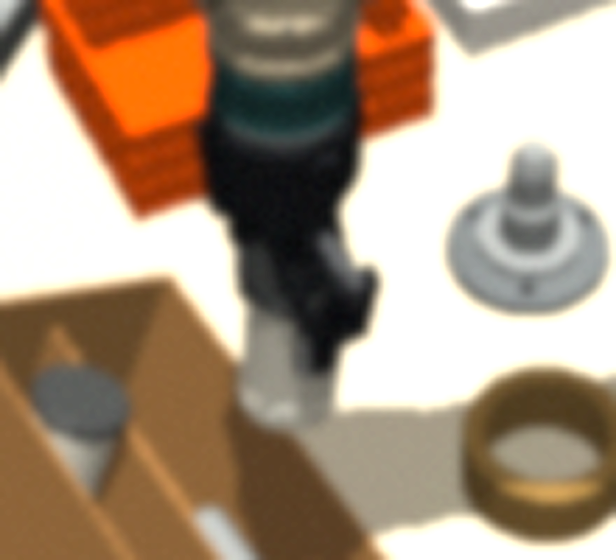

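move_arm(
  series=[
    [1, -0.003, -0.034, 0, 0],
    [1, -0.003, -0.034, 0, 0],
    [1, -0.003, -0.034, 0, 0],
    [1, -0.003, -0.034, 0, 0],
    [1, -0.003, -0.034, 0, 0],
    [1, -0.003, -0.034, -0.01, 0],
    [1, -0.003, -0.034, -0.02, 0],
    [1, -0.003, -0.034, -0.03, 0],
    [1, -0.003, -0.034, -0.03, 0],
    [1, -0.003, -0.035, -0.02, 0],
    [1, 0, 0, 0, 0],
    [1, 0, 0, 0, 0],
  ],
)

```text
t: 9.45
position: [0.4254, -0.0438, 0.1791]
tool_rot: [3.141, -0.001, 2.508]
ft_force: [0.3, -0.0, -1.7]
grip_width: 0.0539
```

```bash
python3 look.py g side:270,370,130,230 top:250,370,180,300; python3 tilt.py side_g.pkl;python3 tilt.py top_g.pkl
```

```text
5.6
4.666666666666667
T [ 0.4261 -0.043   0.1802] 153 axis at z-40mm (xc,yc) [-0.0009 -0.0013] tilt deg [-3.2678  3.0443] 0.0020029437449124447 zmin [-0.0576 -0.0545]tilt.py:13: RuntimeWarning: Mean of empty slice.
  r=least_squares(res,[0,0,0,0],loss='soft_l1',f_scale=.002); print('T',T,m.sum(),'axis at z-40mm (xc,yc)',r.x[:2],'tilt deg',np.degrees(np.arctan(r.x[2:])),np.abs(r.fun).mean(),'zmin',np.percentile(Q[:,2],[0,3]))
  ret = ret.dtype.type(ret / rcount)
Traceback (most recent call last):
  File "tilt.py", line 13, in <module>
    r=least_squares(res,[0,0,0,0],loss='soft_l1',f_scale=.002); print('T',T,m.sum(),'axis at z-40mm (xc,yc)',r.x[:2],'tilt deg',np.degrees(np.arctan(r.x[2:])),np.abs(r.fun).mean(),'zmin',np.percentile(Q[:,2],[0,3]))
                                                                                                                                                                                           ~~~~~~~~~~~~~^^^^^^^^^^^^^^
IndexError: index -1 is out of bounds for axis 0 with size 0
```

View pics/side_g.png

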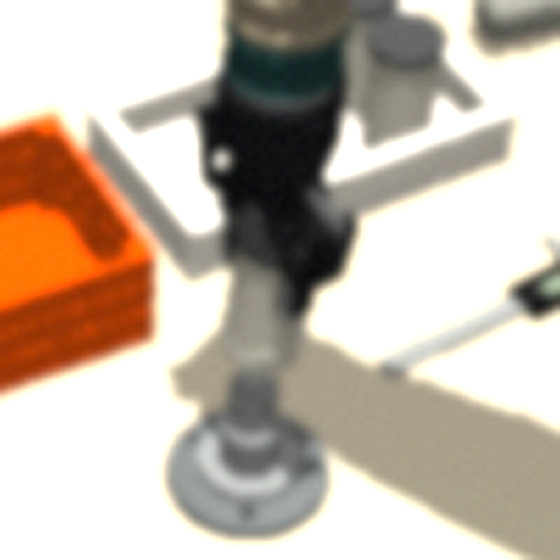

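View pics/top_g.png

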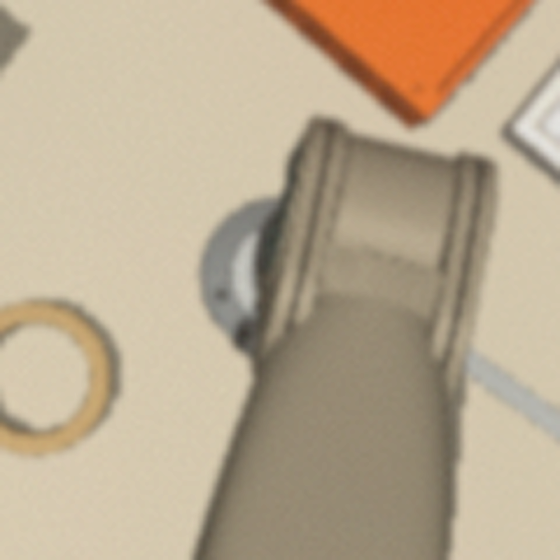

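```bash
python3 - <<'E'
from h import *
c=pickle.load(open('side_g.pkl','rb'));im=c['img'].astype(int)
for z in(0.014,.08,.1,.13,.16): print(z,[ (a-b)*5.6 for a,b in zip(proj(c,[.425,-.043,z]),(270,130))])
for dx,dy in((.01,0),(0,.01)): print(dx,dy,[ (a-b)*5.6 for a,b in zip(proj(c,[.425+dx,-.043+dy,.13]),(270,130))])
for v in range(180,218,2): print(v,' '.join('%3d'%g for g in im[v,304:330].mean(-1)))
E
```

```text
0.014 [np.float64(250.9881792402946), np.float64(460.3240722166848)]
0.08 [np.float64(256.19394563310476), np.float64(392.66896499499586)]
0.1 [np.float64(257.8279567032426), np.float64(371.43305354413354)]
0.13 [np.float64(260.3306629193465), np.float64(338.90741858119253)]
0.16 [np.float64(262.89751645384194), np.float64(305.5481131504863)]
0.01 0 [np.float64(245.32877439165392), np.float64(334.67075261996246)]
0 0.01 [np.float64(255.16461617786402), np.float64(349.61039121184274)]
180 136 140 149 155 158 155 136 102  76  70  73  74  73  70  64  54  40  27  16  10  10  18  33  54  76 101
182 162 162 163 164 162 151 123  90  74  76  79  80  80  77  69  56  44  34  22  13  19  53  99 133 150 157
184 164 163 162 163 160 145 115  86  76  77  79  81  81  78  69  55  45  34  22  17  37  81 129 154 162 162
186 163 163 163 163 152 126  96  79  76  79  80  81  81  79  72  63  55  46  41  51  83 126 151 162 163 164
188 163 163 160 152 136 109  86  78  77  79  81  81  81  82  77  71  65  63  63  74 103 135 154 161 162 163
190 161 153 137 116  97  87  82  81  81  80  82  82  83  81  77  73  67
[... 740 characters left out ...]
  50  51  56  62  68  72  79  83  85  87  86  87  88
206  98  87  79  74  69  72  75  73  68  63  62  63  64  65  62  58  54  53  52  57  64  74  81  85  87  86
208  75  86 102 107  95  76  69  75  83  86  87  90  89  84  74  62  58  57  54  53  55  66  76  84  87  87
210  91 105 114 115 102  77  57  54  57  62  65  65  63  59  55  53  58  62  62  61  67  76  83  93 104 105
212  91 101 112 116 107  89  68  56  53  54  55  55  54  55  58  63  65  64  61  56  55  57  64  87 115 134
214  87  87  96 108 115 112 101  86  76  71  70  70  72  81  94 102  97  79  65  59  60  67  74  85 110 140
216  87  85  84  86  96 104 110 112 111 111 111 111 112 113 113 111 100  86  80  82  86  89  91  93 111 140
```

The cap hangs over the pin: sleeve bottom near (261,350) in the crop, pin near (255,390). Depth puts both axes within about 2 mm, so I'm lowering gently.

move_arm(
  series=[
    [1, 0, 0.001, -0.01, 0],
    [1, 0, 0, -0.01, 0],
    [1, 0, 0, -0.01, 0],
    [1, 0, 0, -0.008, 0],
    [1, 0, 0, 0, 0],
    [1, 0, 0, 0, 0],
  ],
)

```text
t: 10.15
position: [0.4243, -0.0422, 0.1409]
tool_rot: [-3.141, -0.001, 2.51]
ft_force: [0.2, 0.5, -1.1]
grip_width: 0.0534
```

move_arm(
  series=[
    [1, 0, 0, -0.007, 0],
    [1, 0, 0, -0.007, 0],
    [1, 0, 0, 0, 0],
    [1, 0, 0, 0, 0],
  ],
)

```text
t: 10.55
position: [0.4242, -0.0423, 0.127]
tool_rot: [-3.141, -0.001, 2.51]
ft_force: [0.1, -0.4, -0.7]
grip_width: 0.0533
```

move_arm(
  series=[
    [1, 0, 0, -0.006, 0],
    [1, 0, 0, 0, 0],
    [0.2, 0, 0, 0, 0],
    [-0.3, 0, 0, 0, 0],
    [-1, 0, 0, 0, 0],
    [-1, 0, 0, 0, 0],
    [-1, 0, 0, 0, 0],
  ],
)

```text
t: 11.25
position: [0.4251, -0.0425, 0.1217]
tool_rot: [3.141, 0.001, 2.51]
ft_force: [-0.4, -0.2, -0.2]
grip_width: 0.085
```

```bash
python3 look.py h side:270,370,130,230
```

```text
5.6
```

View pics/side_h.png

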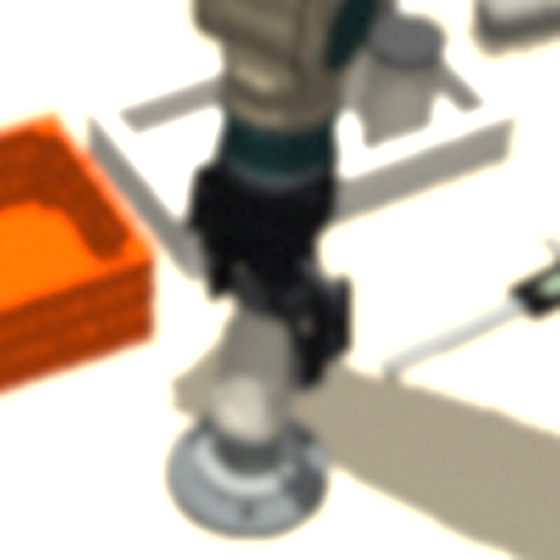

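```bash
sed -i 's/-.07)&(c/-.12)\&(c/' tilt.py; python3 - <<'E'
from h import *
np.set_printoptions(precision=4,suppress=True)
c=pickle.load(open('side_h.pkl','rb'));W=world(c)
for u in (311,313,315,317):
    print(u,[ (v,round(float(W[v,u,2]),3),round(float(np.hypot(W[v,u,0]-.425,W[v,u,1]+.043)),3)) for v in range(184,216,2)])
import math
cam=-c['R'].T@c['t']; d=cam[:2]-[.425,-.043]; d/=np.linalg.norm(d)
for z in(.022,.058): print(z,proj(c,[.425+.026*d[0],-.043+.026*d[1],z]))
E
```

```text
311 [(184, 0.139, 0.03), (186, 0.137, 0.024), (188, 0.13, 0.023), (190, 0.125, 0.02), (192, 0.124, 0.019), (194, 0.119, 0.02), (196, 0.112, 0.021), (198, 0.098, 0.019), (200, 0.095, 0.023), (202, 0.085, 0.023), (204, 0.077, 0.024), (206, 0.073, 0.029), (208, 0.056, 0.024), (210, 0.048, 0.025), (212, 0.039, 0.027), (214, nan, nan)]
313 [(184, 0.161, 0.014), (186, 0.15, 0.013), (188, 0.138, 0.013), (190, 0.134, 0.013), (192, 0.126, 0.013), (194, 0.128, 0.02), (196, 0.11, 0.014), (198, 0.105, 0.017), (200, 0.096, 0.018), (202, 0.095, 0.025), (204, 0.084, 0.025), (206, 0.078, 0.029), (208, 0.062, 0.024), (210, 0.052, 0.025), (212, 0.034, 0.019), (214, 0.028, 0.023)]
315 [(184, 0.164, 0.007), (186, 0.153, 0.006), (188, 0.143, 0.006), (190, 0.14, 0.01), (192, 0.139, 0.017), (194, 0.121, 0.01), (196, 0.114, 0.013), (198, 0.108, 0.016), (200, 0.095, 0.014), (202, 0.092, 0.021), (204, 0.084, 0.023), (206, 0.068, 0.018), (208, 0.068, 0.027), (210, 0.049, 0.021), (212, 0.038, 0.02), (214, 0.032, 0.025)]
317 [(184, 0.164, 0.001), (186, 0.161, 0.008), (188, 0.15, 0.007), (190, 0.139, 0.006), (192, 0.133, 0.011), (194, 0.124, 0.011), (196, 0.115, 0.012), (198, 0.102, 0.011), (200, 0.094, 0.013), (202, 0.095, 0.023), (204, 0.075, 0.015), (206, 0.074, 0.024), (208, 0.066, 0.026), (210, 0.043, 0.016), (212, 0.031, 0.016), (214, 0.019, 0.015)]
0.022 (np.float64(314.5208113491758), np.float64(216.08017145560976))
0.058 (np.float64(315.023697279234), np.float64(209.54457247726282))
```

The mouth sits at shoulder height, but the depth suggests a lean. I'll move clear and check before trusting this result.

move_arm(
  series=[
    [-1, 0, 0, 0.03, 0],
    [-1, 0, 0, 0.04, 0],
    [-1, 0, 0, 0.04, 0],
    [-1, 0, 0.04, 0.02, 0],
    [-1, 0, 0.05, 0, 0],
    [-1, 0, 0.05, 0, 0],
    [-1, 0, 0.04, 0, 0],
    [-1, 0, 0, 0, 0],
  ],
)

```text
t: 12.1
position: [0.4246, 0.1415, 0.2519]
tool_rot: [3.139, 0.0, 2.517]
ft_force: [-0.0, -0.0, 0.2]
grip_width: 0.0854
```

```bash
python3 look.py i side:270,370,130,230 top:250,370,180,300
```

```text
5.6
4.666666666666667
```

View pics/side_i.png

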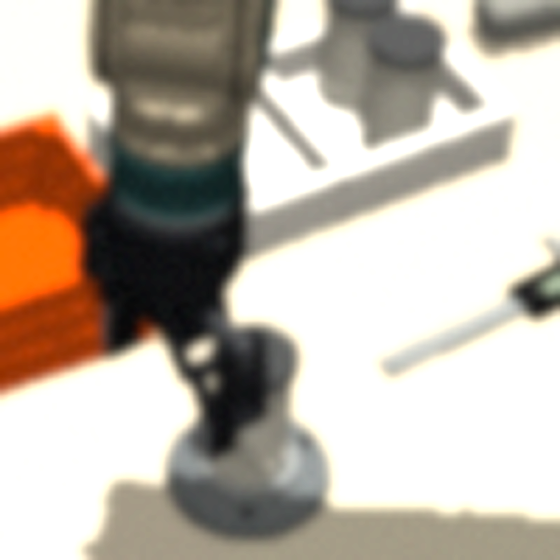

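View pics/top_i.png

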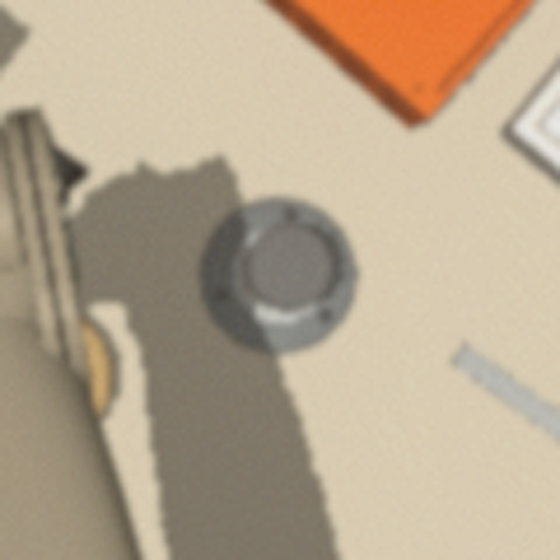

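```bash
cat > tread.py <<'E'
import sys
from h import *
np.set_printoptions(precision=4,suppress=True)
c=pickle.load(open(sys.argv[1],'rb'));W=world(c); X,Y,lo,hi=map(float,sys.argv[2:6])
m=(np.hypot(W[...,0]-X,W[...,1]-Y)<.06)&(W[...,2]>lo)&(W[...,2]<hi)
P=W[m]; k=P[:,2]>np.median(P[:,2])-.01; P=P[k]; (cx,cy),r=cv2.minEnclosingCircle(P[:,:2].astype(np.float32))
co=np.linalg.lstsq(np.c_[P[:,:2],np.ones(len(P))],P[:,2],rcond=None)[0]
print(len(P),'mean',P.mean(0),'circ',cx,cy,r,'slope deg',np.degrees(np.arctan(co[:2])),'area->r',np.sqrt(len(P)/np.pi)*(1.4/480))
E
python3 tread.py top_i.pkl .425 -.043 .105 .2
```

```text
278 mean [ 0.4259 -0.0419  0.1225] circ 0.4261622130870819 -0.04221261292695999 0.02868485450744629 slope deg [ 0.4196 -0.0651] area->r 0.027436850693391503
```

The tread is now level at z = 0.1225, which is the 22 mm collar plus 100 mm. Once let go, the first cap dropped to the base collar, so it's too wide and goes in the crate.

move_arm(
  series=[
    [-1, 0.001, -0.046, 0, 0],
    [-1, 0, -0.046, 0, 0],
    [-1, 0, -0.046, 0, 0],
    [-1, 0, -0.046, 0, 0],
    [-1, 0, 0, -0.03, 0],
    [-1, 0, 0, -0.045, 0],
    [-1, 0, 0, -0.045, 0],
    [-1, 0, 0, -0.04, 0],
    [-1, 0, 0, -0.018, 0],
    [-1, 0, 0, 0, 0],
    [-1, 0, 0, 0, 0],
  ],
)

```text
t: 13.3
position: [0.4256, -0.0474, 0.0737]
tool_rot: [-3.141, 0.0, 2.508]
ft_force: [0.9, -0.4, 0.4]
grip_width: 0.0855
```

move_arm(
  series=[
    [1, 0, 0, 0, 0],
    [1, 0, 0, 0, 0],
    [1, 0, 0, 0, 0],
    [1, 0, 0, 0, 0],
    [1, 0, 0, 0, 0],
    [1, 0, 0, 0, 0],
  ],
)

```text
t: 13.9
position: [0.4275, -0.047, 0.0754]
tool_rot: [3.141, 0.004, 2.51]
ft_force: [-1.1, 0.3, 5.0]
grip_width: 0.0553
```

move_arm(
  series=[
    [1, 0, 0, 0.02, 0],
    [1, 0, 0, 0.045, 0],
    [1, 0, 0, 0.045, 0],
    [1, 0, 0, 0.04, 0],
    [1, 0.03, -0.012, 0.01, 0],
    [1, 0.04, -0.016, 0, 0],
    [1, 0.04, -0.016, 0, 0],
    [1, 0.04, -0.016, 0, 0],
    [1, 0.04, -0.016, 0, 0],
    [1, 0.023, -0.009, 0, 0],
    [1, 0, 0, 0, 0],
    [1, 0, 0, 0, 0],
  ],
)

```text
t: 15.1
position: [0.6385, -0.1313, 0.2333]
tool_rot: [-3.141, -0.001, 2.51]
ft_force: [-0.2, 0.4, -2.2]
grip_width: 0.0556
```

```bash
python3 look.py j side:210,350,80,210
```

```text
4.3076923076923075
```

View pics/side_j.png

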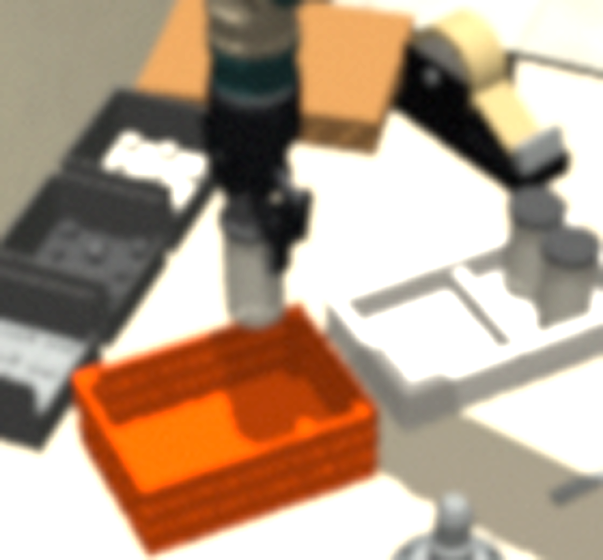

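The cap is held upright above the crate, at (255,270) in the crop. Lowering it in.

move_arm(
  series=[
    [1, 0, 0, -0.03, 0],
    [1, 0, 0, -0.045, 0],
    [1, 0, 0, -0.045, 0],
    [1, 0, 0, -0.03, 0],
    [1, 0, 0, -0.01, 0],
    [1, 0, 0, -0.005, 0],
    [1, 0, 0, 0, 0],
  ],
)

```text
t: 15.85
position: [0.6391, -0.1314, 0.0696]
tool_rot: [3.141, 0.002, 2.51]
ft_force: [-0.8, 0.4, -0.9]
grip_width: 0.0553
```

move_arm(
  series=[
    [1, 0, 0, -0.006, 0],
    [1, 0, 0, 0, 0],
    [0.2, 0, 0, 0, 0],
    [-0.3, 0, 0, 0, 0],
    [-1, 0, 0, 0, 0],
    [-1, 0, 0, 0, 0],
    [-1, 0, 0, 0, 0],
    [-1, 0, 0, 0.03, 0],
    [-1, 0, 0, 0.045, 0],
    [-1, 0, 0, 0.045, 0],
    [-1, 0, 0, 0.045, 0],
    [-1, -0.02, 0.03, 0.02, 0],
  ],
)

```text
t: 17.05
position: [0.6231, -0.1045, 0.253]
tool_rot: [3.138, 0.011, 2.507]
ft_force: [0.1, 0.7, 0.0]
grip_width: 0.0856
```

move_arm(
  series=[
    [-1, -0.003, 0.04, 0, 0],
    [-1, -0.003, 0.04, 0, 0],
    [-1, -0.003, 0.04, 0, 0],
    [-1, -0.003, 0.04, 0, 0],
    [-1, -0.003, 0.04, 0, 0],
    [-1, -0.003, 0.04, 0, 0],
    [-1, -0.002, 0.035, 0, 0],
    [-1, 0, 0, 0, 0],
    [-1, 0, 0, 0, 0],
  ],
)

```text
t: 17.95
position: [0.5984, 0.1743, 0.2473]
tool_rot: [-3.141, 0.0, 2.512]
ft_force: [0.5, -0.4, -0.2]
grip_width: 0.0856
```

```bash
python3 look.py k top:140,400,110,270; python3 tread.py top_k.pkl .59 .277 .128 .17;python3 tread.py top_k.pkl .639 -.131 .09 .15
```

```text
2.6923076923076925
214 mean [0.5947 0.2909 0.1542] circ 0.6033617258071899 0.2938849925994873 0.04728679731488228 slope deg [6.9297 8.7238] area->r 0.02407236437965638
266 mean [ 0.6371 -0.1264  0.1056] circ 0.6378141641616821 -0.12673762440681458 0.02943052351474762 slope deg [-0.7947 -0.1941] area->r 0.026838156452276343
```

View pics/top_k.png

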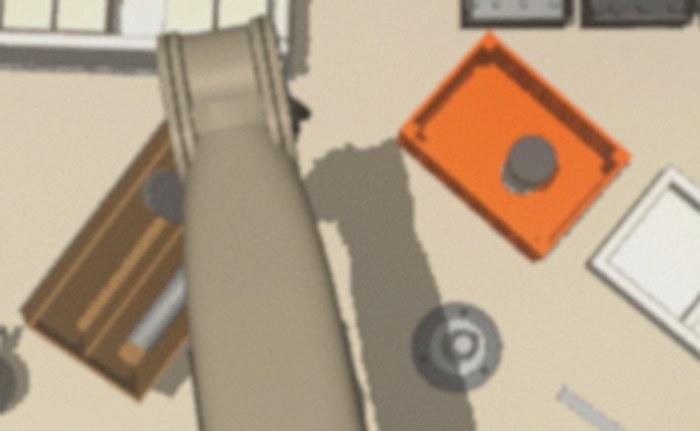

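The too-wide cap stands level in the crate at (530,160) in the crop, tread z 0.106. The second cap hasn't moved. Going for it with the same grasp.

move_arm(
  series=[
    [-1, -0.001, 0.035, 0, 0],
    [-1, -0.001, 0.04, 0, 0],
    [-1, -0.001, 0.035, 0, 0],
    [-1, 0, 0, 0, 0],
    [-1, 0, 0, -0.04, 0],
    [-1, 0, 0, -0.04, 0],
    [-1, 0, 0, -0.035, 0],
    [-1, 0, 0, -0.02, 0],
    [-1, 0, 0, 0, 0],
    [-1, 0, 0, 0, 0],
    [-1, 0, 0, 0, 0],
  ],
)

```text
t: 19.1
position: [0.5974, 0.2833, 0.1145]
tool_rot: [3.139, 0.002, 2.509]
ft_force: [0.0, -0.1, 0.6]
grip_width: 0.085
```

move_arm(
  series=[
    [-1, -0.002, 0.001, -0.008, 0],
    [-1, 0, 0, 0, 0],
    [1, 0, 0, 0, 0],
    [1, 0, 0, 0, 0],
    [1, 0, 0, 0, 0],
    [1, 0, 0, 0, 0],
    [1, 0, 0, 0, 0],
    [1, 0, 0, 0, 0],
  ],
  grip_force=50,
)

```text
t: 19.9
position: [0.5939, 0.2848, 0.1052]
tool_rot: [3.141, 0.0, 2.51]
ft_force: [-1.7, -0.7, 5.4]
grip_width: 0.0548
```

move_arm(
  series=[
    [1, -0.002, -0.003, 0.009, 0],
    [1, -0.004, -0.006, 0.018, 0],
    [1, -0.004, -0.006, 0.018, 0],
    [1, -0.004, -0.005, 0.016, 0],
    [1, -0.004, -0.005, 0.016, 0],
    [1, -0.004, -0.005, 0.016, 0],
    [1, 0, 0, 0, 0],
    [1, 0.005, 0.007, 0, 0],
    [1, 0.005, 0.007, 0, 0],
    [1, 0.005, 0.006, 0, 0],
    [1, 0.005, 0.006, 0, 0],
    [1, 0, 0, 0, 0],
  ],
)

```text
t: 21.1
position: [0.5914, 0.2811, 0.1957]
tool_rot: [-3.139, -0.001, 2.511]
ft_force: [-1.4, -1.4, -3.5]
grip_width: 0.0551
```

move_arm(
  series=[
    [1, 0.003, 0.004, 0, 0],
    [1, 0.003, 0.004, 0, 0],
    [1, 0.002, 0.003, 0, 0],
    [1, 0.001, 0.001, 0, 0],
    [1, 0, 0, 0, 0],
    [1, 0, 0, 0, 0],
  ],
)

```text
t: 21.7
position: [0.6001, 0.2914, 0.1969]
tool_rot: [-3.138, 0.001, 2.509]
ft_force: [-2.0, -4.9, -0.1]
grip_width: 0.0536
```

move_arm(
  series=[
    [1, 0.001, 0.002, 0, 0],
    [1, 0, 0, 0, 0],
    [1, -0.006, -0.009, 0.0, 0],
    [1, 0, 0, 0.03, 0],
    [1, 0, 0, 0.04, 0],
    [1, -0.02, -0.03, 0.02, 0],
    [1, -0.02, -0.03, 0.0, 0],
    [1, 0, 0, 0, 0],
    [1, 0, 0, 0, 0],
  ],
)

```text
t: 22.6
position: [0.5559, 0.2257, 0.288]
tool_rot: [3.139, 0.001, 2.509]
ft_force: [0.8, 0.8, -0.8]
grip_width: 0.0535
```

```bash
python3 look.py l side:200,330,140,250; python3 tilt.py side_l.pkl
```

```text
5.090909090909091
T [0.5562 0.2261 0.2876] 181 axis at z-40mm (xc,yc) [-0.0019 -0.0017] tilt deg [-3.7589  3.6268] 0.0014284973908781809 zmin [-0.0596 -0.0543]
```

View pics/side_l.png

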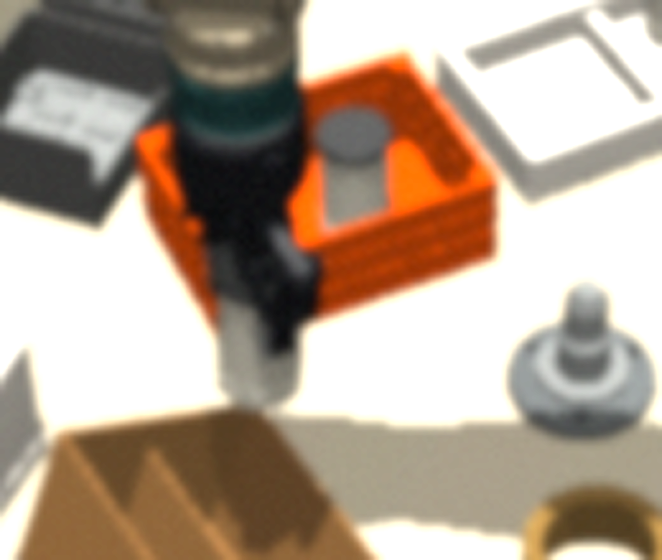

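move_arm(
  series=[
    [1, -0.013, -0.027, 0, 0],
    [1, -0.013, -0.027, 0, 0],
    [1, -0.013, -0.027, 0, 0],
    [1, -0.013, -0.027, 0, 0],
    [1, -0.013, -0.027, 0, 0],
    [1, -0.013, -0.027, -0.01, 0],
    [1, -0.013, -0.027, -0.02, 0],
    [1, -0.013, -0.027, -0.03, 0],
    [1, -0.013, -0.027, -0.03, 0],
    [1, -0.013, -0.026, -0.018, 0],
    [1, 0, 0, 0, 0],
    [1, 0, 0, 0, 0],
  ],
)

```text
t: 23.85
position: [0.4262, -0.0433, 0.1789]
tool_rot: [3.141, -0.0, 2.509]
ft_force: [-0.0, 0.0, -0.8]
grip_width: 0.0536
```

move_arm(
  series=[
    [1, 0, 0.001, -0.01, 0],
    [1, 0, 0, -0.01, 0],
    [1, 0, 0, -0.01, 0],
    [1, 0, 0, -0.008, 0],
    [1, 0, 0, -0.007, 0],
    [1, 0, 0, 0, 0],
    [1, 0, 0, 0, 0],
  ],
)

```text
t: 24.55
position: [0.4262, -0.0414, 0.1339]
tool_rot: [3.139, -0.0, 2.511]
ft_force: [3.2, 3.9, -5.3]
grip_width: 0.0534
```

move_arm(
  series=[
    [1, 0.001, 0.001, 0, 0],
    [1, 0, 0, -0.006, 0],
    [1, 0, 0, -0.005, 0],
    [1, 0, 0, 0, 0],
    [1, 0, 0, 0, 0],
  ],
)

```text
t: 25.05
position: [0.4271, -0.041, 0.1229]
tool_rot: [3.14, 0.0, 2.51]
ft_force: [4.7, 3.1, -3.7]
grip_width: 0.0534
```

move_arm(
  series=[
    [0.2, 0, 0, 0, 0],
    [-0.3, 0, 0, 0, 0],
    [-1, 0, 0, 0, 0],
    [-1, 0, 0, 0, 0],
    [-1, 0, 0, 0, 0],
    [-1, 0, 0, 0.03, 0],
    [-1, 0, 0, 0.04, 0],
    [-1, 0, 0, 0.04, 0],
    [-1, 0, 0.04, 0.02, 0],
    [-1, 0, 0.05, 0, 0],
    [-1, 0, 0.05, 0, 0],
    [-1, 0, 0.05, 0, 0],
  ],
)

```text
t: 26.25
position: [0.4268, 0.1501, 0.2542]
tool_rot: [3.141, 0.002, 2.509]
ft_force: [2.0, -0.3, -0.0]
grip_width: 0.0851
```

```bash
python3 look.py m side:270,370,130,230 top:250,370,180,300; python3 tread.py top_m.pkl .425 -.043 .105 .2
```

```text
5.6
4.666666666666667
299 mean [ 0.426  -0.0419  0.1579] circ 0.42582279443740845 -0.04198422282934189 0.02872052974998951 slope deg [-0.7062 -0.3921] area->r 0.02845427052038058
```

View pics/side_m.png

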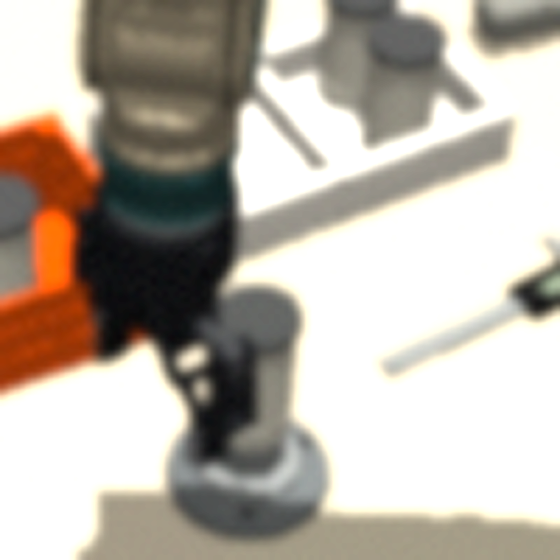

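The second cap stands level with its tread at z = 0.158 (58 + 100 mm), on the shoulder. It's the right one and goes in the tray.

move_arm(
  series=[
    [-1, 0, -0.047, 0, 0],
    [-1, 0, -0.047, 0, 0],
    [-1, 0, -0.047, 0, 0],
    [-1, 0, -0.049, 0, 0],
    [-1, 0, 0, 0, 0],
    [-1, 0, 0, 0, 0],
  ],
)

```text
t: 26.95
position: [0.4263, -0.043, 0.2534]
tool_rot: [-3.141, -0.0, 2.506]
ft_force: [-0.0, 0.6, 0.0]
grip_width: 0.0855
```

move_arm(
  series=[
    [-1, 0, 0.001, -0.04, 0],
    [-1, 0, 0, -0.045, 0],
    [-1, 0, 0, -0.04, 0],
    [-1, 0, 0, -0.018, 0],
    [-1, 0, 0, 0, 0],
    [-1, 0, 0, 0, 0],
    [1, 0, 0, 0, 0],
    [1, 0, 0, 0, 0],
    [1, 0, 0, 0, 0],
    [1, 0, 0, 0, 0],
    [1, 0, 0, 0, 0],
    [1, 0, 0, 0, 0],
  ],
)

```text
t: 28.15
position: [0.4282, -0.0406, 0.1123]
tool_rot: [3.14, 0.003, 2.51]
ft_force: [-1.5, 1.0, 6.3]
grip_width: 0.0559
```

```bash
python3 - <<'E'
from h import *
np.set_printoptions(precision=4,suppress=True)
c=pickle.load(open('top0.pkl','rb'));W=world(c);im=c['img']
# floor of bay: white region by z 0.005..0.022, connected comp. at (389,201)
m=((W[...,2]>.006)&(W[...,2]<.024)&(im.min(-1)>105)).astype(np.uint8)
m=cv2.morphologyEx(m,cv2.MORPH_OPEN,np.ones((3,3)))
n,l,st,ce=cv2.connectedComponentsWithStats(m); k=l[203,389]; print(k,st[k],ce[k])
P=W[l==k]; print(P.mean(0),cv2.minAreaRect(P[:,:2].astype(np.float32)))
# outer rim corners from zb picture: crop origin(280,110) scale 3
for u,v in((328,187),(521,345),(435,453),(236,294)):
    print(ray(c,280+u/3,110+v/3,.05))
co=[ray(c,280+u/3,110+v/3,.05)[:2] for u,v in((328,187),(521,345),(435,453),(236,294))]
ctr=np.mean(co,0); d=(co[0]+co[3]-co[1]-co[2])/2; print('ctr',ctr,'len',np.linalg.norm(d),'bay',ctr+.065*d/np.linalg.norm(d))
E
```

```text
1 [ 367  181   44   46 1115] [389.2287 203.5964]
[ 0.5367 -0.3084  0.0141] ((0.5371789336204529, -0.309123694896698), (0.11099791526794434, 0.116084523499012), 49.85081100463867)
[ 0.6343 -0.3029  0.05  ]
[ 0.4621 -0.5044  0.05  ]
[ 0.3484 -0.4076  0.05  ]
[ 0.5194 -0.2006  0.05  ]
ctr [ 0.491  -0.3539] len 0.26680023424632576 bay [ 0.5328 -0.3041]
```

move_arm(
  series=[
    [1, 0, 0, 0.02, 0],
    [1, 0, 0, 0.04, 0],
    [1, 0, 0, 0.04, 0],
    [1, 0, 0, 0.03, 0],
    [1, 0.014, -0.034, 0, 0],
    [1, 0.014, -0.034, 0, 0],
    [1, 0.016, -0.04, 0, 0],
    [1, 0.016, -0.04, 0, 0],
    [1, 0.016, -0.04, 0, 0],
    [1, 0.016, -0.04, 0, 0],
    [1, 0.016, -0.038, 0, 0],
    [1, 0, 0, 0, 0],
  ],
)

```text
t: 29.35
position: [0.5365, -0.3115, 0.2403]
tool_rot: [-3.14, 0.004, 2.506]
ft_force: [-0.6, 0.4, -1.4]
grip_width: 0.0558
```

```bash
python3 look.py n side:250,390,60,190; python3 tilt.py side_n.pkl
```

```text
4.3076923076923075
T [ 0.5352 -0.3088  0.2402] 155 axis at z-40mm (xc,yc) [-0.0019 -0.0032] tilt deg [4.5551 4.6934] 0.0022715190815791085 zmin [-0.0629 -0.0589]
```

View pics/side_n.png

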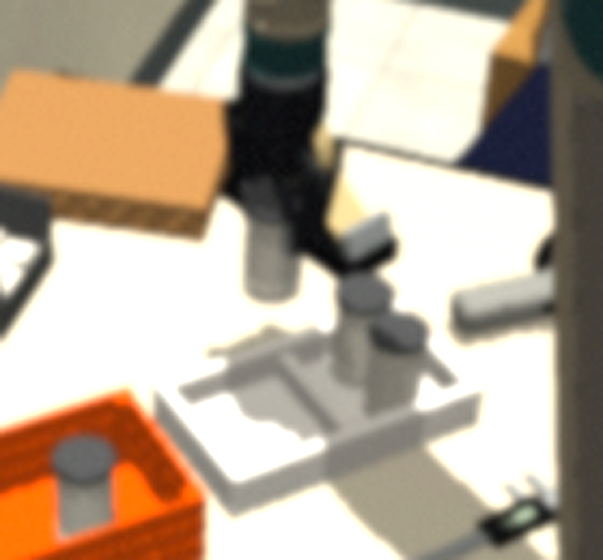

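The cap is upright at (272,250) in the crop, over the empty bay. Lowering.

move_arm(
  series=[
    [1, 0, 0, -0.03, 0],
    [1, 0, 0, -0.045, 0],
    [1, 0, 0, -0.045, 0],
    [1, 0, 0, -0.03, 0],
    [1, 0, 0, -0.01, 0],
    [1, 0, 0, -0.004, 0],
    [1, 0, 0, 0, 0],
    [1, 0, 0, 0, 0],
  ],
)

```text
t: 30.2
position: [0.5362, -0.3073, 0.0788]
tool_rot: [3.142, 0.004, 2.51]
ft_force: [0.4, -0.4, -0.8]
grip_width: 0.0559
```

move_arm(
  series=[
    [1, 0, 0, -0.004, 0],
    [1, 0, 0, -0.003, 0],
    [1, 0, 0, 0, 0],
    [1, 0, 0, 0, 0],
  ],
)

```text
t: 30.6
position: [0.5347, -0.3065, 0.0695]
tool_rot: [-3.142, 0.0, 2.51]
ft_force: [0.2, 0.1, -1.1]
grip_width: 0.0555
```

move_arm(
  series=[
    [1, 0, 0, -0.002, 0],
    [1, 0, 0, 0, 0],
    [0.3, 0, 0, 0, 0],
    [-0.3, 0, 0, 0, 0],
    [-1, 0, 0, 0, 0],
    [-1, 0, 0, 0, 0],
    [-1, 0, 0, 0, 0],
    [-1, 0, 0, 0.03, 0],
    [-1, 0, 0, 0.045, 0],
    [-1, 0, 0, 0.045, 0],
    [-1, 0, 0, 0.045, 0],
  ],
)

```text
t: 31.7
position: [0.5342, -0.306, 0.2334]
tool_rot: [3.142, -0.001, 2.51]
ft_force: [0.4, 0.0, -0.4]
grip_width: 0.0856
```

move_arm(
  series=[
    [-1, -0.02, 0.04, 0, 0],
    [-1, -0.02, 0.04, 0, 0],
    [-1, -0.02, 0.04, 0, 0],
    [-1, -0.02, 0.04, 0, 0],
    [-1, -0.02, 0.04, 0, 0],
    [-1, 0, 0.04, 0, 0],
    [-1, 0, 0.04, 0, 0],
    [-1, 0, 0, 0, 0],
    [-1, 0, 0, 0, 0],
  ],
)

```text
t: 32.6
position: [0.4344, -0.0256, 0.2322]
tool_rot: [-3.141, 0.0, 2.512]
ft_force: [0.0, -0.4, -0.0]
grip_width: 0.0853
```

```bash
python3 look.py o side:0,560,0,420 top:0,560,0,420; python3 tread.py top_o.pkl .536 -.307 .09 .15;python3 tread.py top_o.pkl .639 -.131 .09 .15
```

```text
1.25
1.25
278 mean [ 0.531  -0.308   0.1138] circ 0.5314064621925354 -0.30971431732177734 0.029613414779305458 slope deg [ 0.2853 -0.223 ] area->r 0.027436850693391503
270 mean [ 0.6369 -0.1263  0.1058] circ 0.6379419565200806 -0.12705540657043457 0.029494620859622955 slope deg [ 0.7137 -0.876 ] area->r 0.027039194141623268
```

View pics/side_o.png

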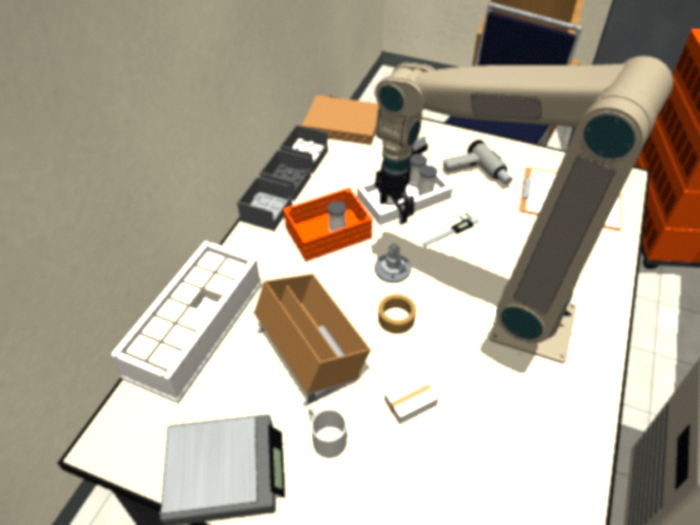

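View pics/top_o.png

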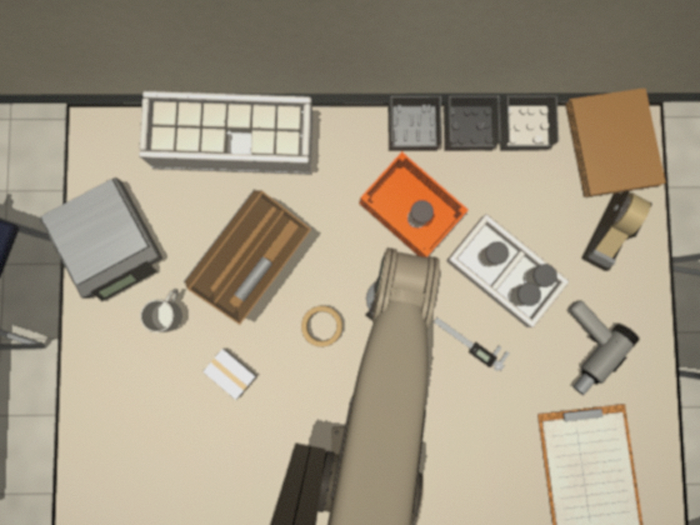

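The top view shows one cap standing in the crate at (421,213) and one in the formerly empty bay at (494,254). The packed caps, offcut, mug, tape, packet and calliper look unmoved, and the gripper is clear of everything.

```bash
python3 -c "
from rig import manip
print(manip.sign_off())"
```

```text
the job is handed in; nothing more can be done
None
```

I gauged both caps one after the other, put each away by its result, and handed the job in at about 32.7 s of the 72 s allowed.

- **First cap:** it was too wide. On release it first caught at shoulder height, leaning. When I moved clear and looked again, it had dropped to the base collar, with its tread level at 122.5 mm. It now stands in the crate, level, tread at 106 mm.
- **Second cap:** it was right. It stopped on the pin's shoulder, with its tread level at 158 mm. It now stands upright in the tray's formerly empty bay, level, tread at 114 mm, near the bay's centre.

**Last checks:** the final pictures show the mug, tape roll, packet, calliper, offcut and packed caps where they started, judged by eye. The gripper was open and clear, with the wrist force near zero.

**What disagreed:**
- The grip opening read 53–56 mm on the 52 mm sleeve.
- The first push against the carton's rear rim left the first cap leaning by about 7°, so I pushed it a second time. The carton is fixed, and the highest wrist force I saw was about 7 N.

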